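Stow two objectives in the parts locker and lock it

ROBOT

A 7-joint arm with a two-finger parallel gripper is mounted at the origin on the work surface. World frame = base frame: x ahead of the robot, y to its left, z up, the work surface at z = 0. Lengths are in m, angles in rad, forces in N, time in s.
With the tool pointing down it reaches from about 0.35 to 0.9 m from the base axis. Payload 8.1 kg.
Tool frame: the origin (TCP) lies midway between the tips of the shut fingers; the grasp point (between the pads) lies 19 mm behind it; z points along the fingers, y is the line along which they close (so a half turn about z gives the same grasp; the last joint's range is limited). The gripper opens to 92 mm and grips with 3 to 60 N. Pads are 19 mm wide; open, the fingers measure 130 mm over their backs; the gripper's body (75 mm by 190 mm) begins 47 mm behind the grasp point.
Start: joints at [1.207, 0.434, 0.025, 1.573, -0.012, 1.134, -0.075], TCP at [0.161, -0.604, 0.227] pointing down, gripper open.
Joint ranges: [-2.62, 2.62], [-0.44, 2.09], [-1.27, 1.32], [0.08, 2.57], [-1.32, 4.46], [0.12, 2], [-2.74, 2.74]. Speed limits (rad/s): [2.22, 2.22, 3.01, 3.01, 3.14, 3.14, 3.14].

INTERFACE

Orientations are given as a rotation vector (axis times angle).
In Python, from cell import observe, cams, job gives the robot as it stands. The module is installed in compiled form; this text tells all that it offers.
- The arm moves only by the tool step_arm, never from a script. Its argument "steps" is a list of rows, each a list of 6 numbers: the shift along the world's x, y, z in mm, then the turn, a rotation vector about the world's x, y, z in rad. In form: [[dx, dy, dz, rx, ry, rz], ...]. A call has 1 to 20 rows; each row shifts and turns the commanded pose from where the row before left it; what a row does not reach is not made up. A row lasts 1/12 s, in which the tool goes at most 41.7 mm and 7.16 degrees, less where a joint would pass 70% of its speed; a pose out of reach is approached as far as the arm can. A call with a gripper value outside its range is refused whole. "gripper" is the opening, from 0 (shut) to 1 (fully open), set as the call begins (left out, the last holds). The fingers move at their own pace and stop on an object; "force" is the grip in N (left out, the last holds). Time passes only in rows, so rows that do not move let the fingers close. It gives the time, the measured TCP pose, the force, the opening and the grip force at its end, in the units of the state.
- observe(): the state, without advancing time (a new reading comes with each control period).
- cams.get_image(name): name is "scene" or "top" or "wrist"; returns the picture (480x640x3 uint8, red, green, blue); there is no depth.
- cams.get_calibration(name): a dict with "fov_y" (degrees; the focal length in pixels is half the picture's height over the tangent of half this angle, whatever the lens; pixels are square), "cx", "cy" (the principal point, pixels), "world_to_cam" (4x4, takes a point from world to camera coordinates). Camera axes: x right, y up, looking along -z (the intrinsics and any distortion apply to the point x, -y, -z); pixel columns grow to the right and rows downward; lengths in m; the calibration is good to about 2 mm. The wrist camera is an equidistant fisheye: a pixel r from the principal point sees the ray r / f radians off the axis. A picture is of the moment at which its call begins: read the wrist's pose just before it. get_calibration takes no time and is no camera call; for the wrist camera it gives the pose at the moment of the call.
- job.sign_off(): hands the job in; it is judged then, once.
The state is a dict: "clock": time; "joints": joint angles; "dq": joint speeds; "joint_efforts": joint torques, N m; "position": TCP position; "ee_rot": TCP orientation; "force": force on the tool from outside, world axes, zero at the start; "ft_torque": the same for the moment, N m; "width": opening from 0.0 (shut) to 1.0 (fully open); "gripper_force": force on a finger pad.
Only numpy, scipy, OpenCV 4.12 (cv2) and the standard library are available. Lean on these libraries where they do the work, as an engineer would, in place of code of your own. Each camera call takes 0.05 s, during which the arm holds its last target. There are 200 camera calls.

TASK

Slide the parts locker's cover fully open to its stop, and stand two of the four brass objectives upright in its well, leaving the other two standing where they are. Then slide the cover fully shut, and only after that push the latch home to its end stop so that the locker is locked. Leave the other things on the bench undisturbed.

Things in the scene. Friction and masses are not known exactly. Their poses are not given: they have to be found in the camera images.
- locker: Low grey steel parts locker, 195 (x) by 250 (y), top face 56 high, fixed, turned up to 0.35 rad about the vertical. Origin: centre of its underside; x points away from the robot, y along its length to the left, z up. Open well in the -y half; closed deck in the +y half, over which the cover slides when opened; a 60 wide strip along the near (-x) side carries the latch. Sizes in mm.
- well (a point): Centre of the well's flat floor, 6 above the bench, axes as the locker's. The well is 115 (x) by 114 (y) inside, 50 deep below the top face, open at the top but covered when the cover is shut; it has room for two objectives side by side. Sizes in mm.
- cover (a joint): How far the flat steel sliding cover is open, m: 0 = fully shut on its stop, 0.118 = fully open on its stop; it opens along the locker's +y. About 2.5 N moves it; it stays where it is left. Starts shut or up to 0.02 ajar.
- cover_grip (a point): Top centre of the upright brass bar in the middle of the cover plate, moves with it, axes as the locker's. Bar 60 (x) by 12 (y), top 85 above the bench; plate 133 (x) by 122 (y), 4 thick, top 61 above the bench. Free to push on either long face. When shut, the bar is over the middle of the well. Sizes in mm.
- latch (a joint): How far the brass latch bolt is pushed home, m: 0 = drawn back, 0.036 = home on its stop, its nose then across the deck just behind the shut cover, blocking it. Slides along the locker's +x (away from the robot). About 2.5 N moves it; it stays where it is left. Starts drawn back, 0 to 0.012, clear of the cover.
- latch_grip (a point): Top centre of the latch's upright brass paddle, moves with the bolt, axes as the locker's. Paddle 12 (x) by 24 (y), from 65 to 87 above the bench, on the locker's near strip; nothing stands on the robot's side of it. The bolt under it is 14 wide. Sizes in mm.
- objective0: One of four alike brass microscope objectives: round barrel, steel nose up, of diameter 28 up to 34 high, then tapering to 16 at the top, 44 high in all, 100 g (may vary), standing upright on the bench on the right-hand side among other small things (centres at least 80 apart). Origin: centre of its underside, z up. Sizes in mm.
- objective1: One of four alike brass microscope objectives: round barrel, steel nose up, of diameter 28 up to 34 high, then tapering to 16 at the top, 44 high in all, 100 g (may vary), standing upright on the bench on the right-hand side among other small things (centres at least 80 apart). Origin: centre of its underside, z up. Sizes in mm.
- objective2: One of four alike brass microscope objectives: round barrel, steel nose up, of diameter 28 up to 34 high, then tapering to 16 at the top, 44 high in all, 100 g (may vary), standing upright on the bench on the right-hand side among other small things (centres at least 80 apart). Origin: centre of its underside, z up. Sizes in mm.
- objective3: One of four alike brass microscope objectives: round barrel, steel nose up, of diameter 28 up to 34 high, then tapering to 16 at the top, 44 high in all, 100 g (may vary), standing upright on the bench on the right-hand side among other small things (centres at least 80 apart). Origin: centre of its underside, z up. Sizes in mm.
- mount_ring: Black camera mount ring, outer diameter 54, hole 40, 12 high, flat on the bench (sizes in mm). Origin on its underside. To be left alone.
- filter: Round frosted glass filter in a dark rim, diameter 52, 7 high, flat on the bench (sizes in mm). Origin on its underside. To be left alone.
- draw_tube: Lacquered brass draw tube, diameter 36, 75 high, standing; taller and thicker than the objectives (sizes in mm). Origin on its underside. To be left alone.
- jar: Small capped amber glass jar, diameter 40, 60 high, standing (sizes in mm). Origin on its underside. To be left alone.
- mirror_arm: Bright metal mirror arm, a flat bar 110 long with a 44 disc at one end and a boss up to 14 high at the other, lying to the left of the locker (sizes in mm). Origin on its underside. To be left alone.
There are look-alikes about, which are no part of the job. Leave any blue or purple look-alike of the objective2 alone.

How it is judged:
On the way, in this order (a step that is already met when the one before it is completed fails the run):
1. the cover is slid fully open, within 6 mm of its stop (value of joint cover above 0.112 m), for 0.2 s.
2. exactly two objectives stand in the well, the other two where they were (((horizontal distance between objective0 and well below 0.065 m and z of objective0 in the frame of well below 0.012 m) or distance of objective0 from where it was at the start of the episode below 0.03 m) and ((horizontal distance between objective1 and well below 0.065 m and z of objective1 in the frame of well below 0.012 m) or distance of objective1 from where it was at the start of the episode below 0.03 m) and ((horizontal distance between objective2 and well below 0.065 m and z of objective2 in the frame of well below 0.012 m) or distance of objective2 from where it was at the start of the episode below 0.03 m) and ((horizontal distance between objective3 and well below 0.065 m and z of objective3 in the frame of well below 0.012 m) or distance of objective3 from where it was at the start of the episode below 0.03 m) and angle between each of objective0, objective1, objective2, objective3's own z axis and vertical below 0.15 rad and linear speed of each of objective0, objective1, objective2, objective3 below 0.05 m/s and (horizontal distance between each of objective0, objective1 and well below 0.065 m or horizontal distance between each of objective0, objective2 and well below 0.065 m or horizontal distance between each of objective0, objective3 and well below 0.065 m or horizontal distance between each of objective1, objective2 and well below 0.065 m or horizontal distance between each of objective1, objective3 and well below 0.065 m or horizontal distance between each of objective2, objective3 and well below 0.065 m) and (distance of each of objective0, objective1 from where it was at the start of the episode below 0.03 m or distance of each of objective0, objective2 from where it was at the start of the episode below 0.03 m or distance of each of objective0, objective3 from where it was at the start of the episode below 0.03 m or distance of each of objective1, objective2 from where it was at the start of the episode below 0.03 m or distance of each of objective1, objective3 from where it was at the start of the episode below 0.03 m or distance of each of objective2, objective3 from where it was at the start of the episode below 0.03 m)), for 0.2 s.
3. the cover is fully shut, within 4 mm of its stop (value of joint cover below 0.004 m), for 0.2 s.
4. the latch is pushed home, within 4 mm of its stop (value of joint latch above 0.032 m), for 0.2 s.
At the end, for the whole second after the job is handed in: Exactly two of the four objectives stand upright (within 0.15 rad) and at rest on the well's floor; the other two stand upright within 30 mm of where they started; the cover is within 4 mm of its shut stop and the latch within 4 mm of its home stop (all of step 2 and value of joint cover below 0.004 m and value of joint latch above 0.032 m); the robot touches nothing.
It fails at once if another thing on the bench is moved more than 30 mm (distance of any of mount_ring, filter, draw_tube, jar, mirror_arm from where it was at the start of the episode above 0.03 m).
It fails at once if the draw tube or the jar is tipped over (angle between any of draw_tube, jar's own z axis and vertical above 0.5 rad).
It also fails if it takes over 72 s, if anything falls off the work surface, if the arm or the gripper's body presses on something with over 40 N, if the wrist force passes 120 N, or if a joint passes its speed limit or range.

## Working session

There is one attempt and no reset: what is moved stays moved. The work goes in short steps, Python scripts to look and compute and a tool call to move; the robot and the scene stay as the last step left them, time stands still between calls to the robot, and variables do not carry over. Pictures are saved under pics/ and viewed, at most 10 in all, crops included, and the job is handed in when it is done.

Besides the shell and the picture viewer there is one more tool, called after ">>>" in YAML: its name, and indented under it one key for each argument. step_arm: Moves the arm, as the interface text tells. Its arguments: {"type":"object","properties":{"steps":{"type":"array","items":{"type":"array","items":{"type":"number"}}},"gripper":{"type":"number"},"force":{"type":"number"}},"required":["steps"]}

```bash
mkdir -p pics; cat > h.py <<'E'
import numpy as np,cv2
from cell import observe,cams,job
def snap(n,f):
    im=cams.get_image(n); cv2.imwrite('pics/'+f,im[:,:,::-1]); return im
def ray(n,u,v,c=None):
    c=c or cams.get_calibration(n); f=240/np.tan(np.radians(c['fov_y'])/2)
    x,y=(u-c['cx'])/f,(v-c['cy'])/f
    if n=='wrist':
        r=np.hypot(x,y); s=np.sin(r)/r if r>1e-9 else 1; d=np.array([x*s,-y*s,-np.cos(r)])
    else: d=np.array([x,-y,-1])
    M=np.array(c['world_to_cam']);R=M[:3,:3];return -R.T@M[:3,3],R.T@d
def onz(n,u,v,z,c=None):
    o,d=ray(n,u,v,c); return o+d*(z-o[2])/d[2]
def proj(n,p,c=None):
    c=c or cams.get_calibration(n); f=240/np.tan(np.radians(c['fov_y'])/2)
    q=np.array(c['world_to_cam'])@np.append(p,1); x,y,z=q[0],-q[1],-q[2]
    if n=='wrist':
        t=np.arctan2(np.hypot(x,y),z);k=t/np.hypot(x,y); return c['cx']+f*x*k,c['cy']+f*y*k
    return c['cx']+f*x/z,c['cy']+f*y/z
E
python3 - <<'E'
from h import *
snap('top','top.png');snap('scene','scene.png')
o=observe();print(o['clock'],o['position'],o['ee_rot'],o['width'])
for n in('top','scene'):
    c=cams.get_calibration(n);print(n,c['fov_y'],c['cx'],c['cy'],ray(n,320,240))
E
```

```text
0.1 [ 0.16102363 -0.60344402  0.22604682] [-3.11359387e+00 -4.08322693e-01  4.43523721e-04] 0.9994538835870507
top 50.74850290168034 323.60844467902683 239.83480464865238 (array([0.4693155 , 0.03632983, 1.1376506 ]), array([ 0.05768832,  0.00750052, -0.99833199]))
scene 54.08524195988066 312.8885703773761 246.3424727016277 (array([ 1.15151574, -0.36486606,  0.59941243]), array([-0.69514637,  0.47619801, -0.5389042 ]))
```

View pics/top.png

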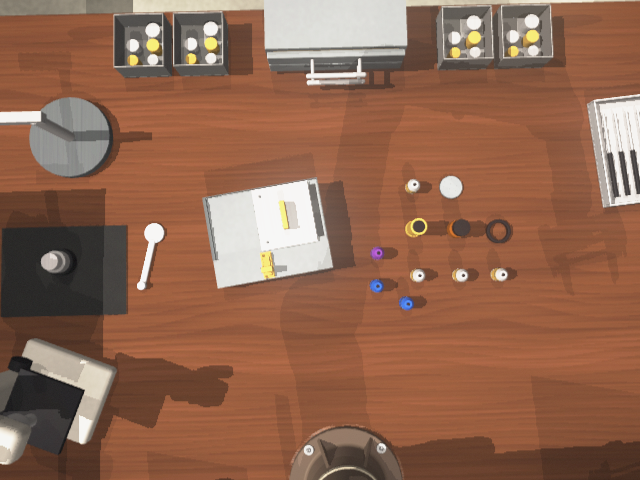

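View pics/scene.png

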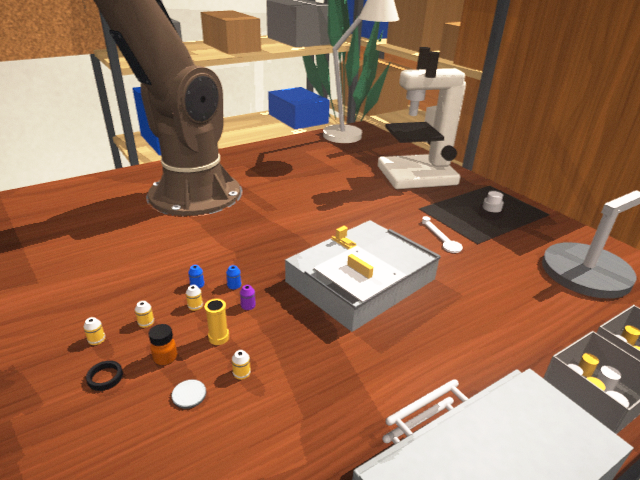

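The top view shows four white-nosed objectives at (413,186), (418,275), (461,275) and (501,274). The look-alikes are purple at (377,253) and blue at (376,286) and (406,303). The locker is around (267,233), with the bar at (283,214) and the latch paddle at (267,262). The draw tube is at (417,228), the jar at (460,228), the ring at (498,231) and the filter at (451,187). I'll confirm these in an enlarged crop.

```bash
python3 - <<'E'
from h import *
im=cv2.imread('pics/top.png')
a=cv2.resize(im[165:320,195:525],None,fx=2.4,fy=2.4,interpolation=cv2.INTER_CUBIC);cv2.imwrite('pics/crop1.png',a)
c=cams.get_calibration('top')
print('tcp px',proj('top',observe()['position']))
hsv=cv2.cvtColor(im,cv2.COLOR_BGR2HSV)
def blobs(m,z,lo,name):
    n,l,s,ce=cv2.connectedComponentsWithStats(m.astype('uint8'))
    for i in range(1,n):
        x,y,w,h,A=s[i]
        if A>=lo and 190<ce[i][0]<530 and 160<ce[i][1]<325: 
            r=cv2.minAreaRect(np.argwhere(l==i)[:,::-1].astype(np.float32));print(name,ce[i].round(1),A,(w,h),np.round(r[1],1),round(r[2],1),onz('top',*ce[i],z,c).round(4))
H,S,V=cv2.split(hsv)
blobs((H>18)&(H<35)&(S>130)&(V>120),0.085,8,'yellow')
blobs((S<60)&(V>150),0.044,15,'white')
blobs((S<60)&(V>225),0.061,200,'plate')
blobs((H>105)&(H<160)&(S>120)&(V>90),0.044,15,'blue')
E
```

```text
tcp px (np.float64(691.2938363943509), np.float64(436.02351375677034))
yellow [407.2 189.2] 8 (np.int32(4), np.int32(5)) [5.  1.1] 56.3 [ 0.6325 -0.1409  0.085 ]
yellow [414.3 227.6] 162 (np.int32(22), np.int32(19)) [16.6 21.8] 59.0 [ 0.5515 -0.1529  0.085 ]
yellow [270.1 260.1] 29 (np.int32(5), np.int32(16)) [15.  4.] 90.0 [0.4907 0.1489 0.085 ]
yellow [262.8 256.4] 12 (np.int32(3), np.int32(7)) [6. 2.] 90.0 [0.4987 0.1639 0.085 ]
yellow [270.6 272.4] 26 (np.int32(7), np.int32(7)) [5.6 5.9] 68.2 [0.4651 0.1483 0.085 ]
yellow [493.2 274.4] 17 (np.int32(4), np.int32(10)) [9.1 2.6] 82.9 [ 0.4505 -0.3134  0.085 ]
yellow [454.1 275.4] 15 (np.int32(4), np.int32(8)) [7.2 2.5] 81.9 [ 0.4503 -0.2322  0.085 ]
yellow [266.2 276.1] 10 (np.int32(4), np.int32(3)) [3. 2.] 0.0 [0.4577 0.1575 0.085 ]
white [450.5 186.6] 400 (np.int32(22), np.int32(22)) [21. 21.] 90.0 [ 0.6425 -0.2421  0.044 ]
white [265.7 233. ] 9724 (np.int32(130), np.int32(110)) [ 92.3 117.3] 79.9 [0.5504 0.1619 0.044 ]
white [413.2 184.8] 111 (np.int32(12), np.int32(13)) [11.3 11.3] 45.0 [ 0.6482 -0.161   0.044 ]
white [418.1 275.1] 110 (np.int32(12), np.int32(13)) [12.  10.6] 45.0 [ 0.452  -0.1651  0.044 ]
white [461.3 275.2] 115 (np.int32(12), np.int32(13)) [12. 11.] 90.0 [ 0.4497 -0.2581  0.044 ]
white [501.  274.3] 106 (np.int32(12), np.int32(13)) [12.  10.6] 45.0 [ 0.4495 -0.3438  0.044 ]
plate [450.6 186.6] 325 (np.int32(22), np.int32(20)) [19.8 19.8] 45.0 [ 0.6398 -0.2381  0.061 ]
plate [265.6 233.7] 7872 (np.int32(117), np.int32(107)) [ 89.9 114.9] 79.8 [0.5477 0.16   0.061 ]
blue [376.9 253.1] 83 (np.int32(11), np.int32(11)) [10. 10.] 90.0 [ 0.5013 -0.0777  0.044 ]
blue [376.  285.5] 111 (np.int32(13), np.int32(12)) [12.  10.6] 45.0 [ 0.4316 -0.0739  0.044 ]
blue [405.8 303. ] 121 (np.int32(14), np.int32(13)) [13.4 11.3] 45.0 [ 0.3928 -0.1368  0.044 ]
```

View pics/crop1.png

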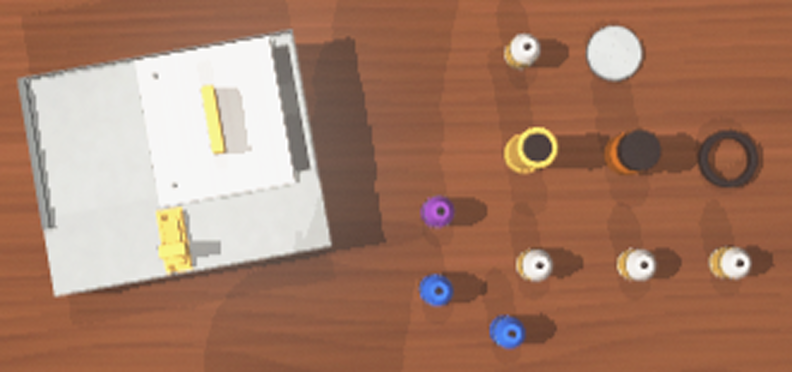

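Against the crop, these four fit: white steel nose on a brass barrel. The blue and purple ones are look-alikes. Next I measure the nose holes and the locker's corners.

```bash
python3 - <<'E'
from h import *
from scipy.spatial.transform import Rotation as R
c=cams.get_calibration('top')
P=lambda u,v,z:onz('top',195+(u+.5)/2.4-.5,165+(v+.5)/2.4-.5,z,c)
for q in[(526,47),(540,265),(641,265),(738,262)]:print('obj',P(*q,.044).round(4))
for q in[(536,149),(636,151)]:print('tube/jar',P(*q,.07).round(4))
K=np.array([P(*q,.056) for q in[(18,78),(293,30),(330,245),(55,296)]]);print(K.round(4))
C=K.mean(0);print('centre',C,'sides',np.linalg.norm(np.diff(K[[0,1,2,3,0]],axis=0),axis=1))
ey=(K[0]+K[3]-K[1]-K[2])[:2];ey/=np.linalg.norm(ey);yaw=np.arctan2(-ey[0],ey[1])
ex=(K[0]+K[1]-K[2]-K[3])[:2];print('yaw',yaw,np.arctan2(ex[1],ex[0]))
y=yaw;M=np.array([[np.cos(y),np.sin(y)],[-np.sin(y),np.cos(y)]])
for n,q,z in[('bar a',(208,86),.085),('bar b',(219,153),.085),('latch TL',(160,209),.065),('TR',(187,209),.065),('BR',(190,268),.085),('BL',(165,271),.085),('slitL',(275,42),.056),('slitR',(290,40),.056),('plate BL',(158,205),.061),('plate TL',(135,60),.061)]:
    p=P(*q,z);print(n,p.round(4),'local',(M@(p-C)[:2]).round(4))
o=observe();print(R.from_rotvec(o['ee_rot']).as_matrix().round(3))
E
```

```text
obj [ 0.6494 -0.1626  0.044 ]
obj [ 0.4518 -0.1686  0.044 ]
obj [ 0.4497 -0.2593  0.044 ]
obj [ 0.4504 -0.3464  0.044 ]
tube/jar [ 0.5543 -0.1637  0.07  ]
tube/jar [ 0.5505 -0.2517  0.07  ]
[[0.6298 0.2959 0.056 ]
 [0.6676 0.0483 0.056 ]
 [0.474  0.0197 0.056 ]
 [0.4343 0.2648 0.056 ]]
centre [0.55142562 0.15716811 0.056     ] sides [0.25039523 0.19573922 0.24826378 0.19798834]
yaw 0.15581326780405516 0.15243717767755063
bar a [0.6147 0.1232 0.085 ] local [ 0.0572 -0.0433]
bar b [0.5559 0.1147 0.085 ] local [-0.0022 -0.0426]
latch TL [0.5091 0.1693 0.065 ] local [-0.0399  0.0185]
TR [0.5085 0.1454 0.065 ] local [-0.0442 -0.005 ]
BR [0.4567 0.1416 0.085 ] local [-0.096  -0.0007]
BL [0.4546 0.1633 0.085 ] local [-0.0947  0.0211]
slitL [0.6571 0.0647 0.056 ] local [ 0.09   -0.1077]
slitR [0.6586 0.0512 0.056 ] local [ 0.0894 -0.1213]
plate BL [0.5128 0.1715 0.061 ] local [-0.0359  0.0201]
plate TL [0.6429 0.19   0.061 ] local [0.0954 0.0182]
[[ 0.966  0.258 -0.   ]
 [ 0.258 -0.966  0.001]
 [-0.    -0.001 -1.   ]]
```

>>> step_arm:
  steps:
    - [18,30,-2,0,0,-0.0054]
    - [18,30,-2,0,0,-0.0054]
    - [18,30,-2,0,0,-0.0054]
    - [18,30,-2,0,0,-0.0054]
    - [18,30,-2,0,0,-0.0054]
    - [18,30,-2,0,0,-0.0054]
    - [18,30,-2,0,0,-0.0054]
    - [18,30,-2,0,0,-0.0054]
    - [18,30,-2,0,0,-0.0054]
    - [18,30,-2,0,0,-0.0054]
    - [18,30,-2,0,0,-0.0054]
    - [18,30,-2,0,0,-0.0054]
    - [18,30,-2,0,0,-0.0054]
    - [18,30,-2,0,0,-0.0054]
    - [18,30,-2,0,0,-0.0054]
    - [18,30,-2,0,0,-0.0054]
    - [18,30,-2,0,0,-0.0054]
    - [18,30,-2,0,0,-0.0054]
    - [18,30,-2,0,0,-0.0054]
    - [18,30,-2,0,0,-0.0054]
  gripper: 0.5
  force: 15

```text
clock: 1.77
position: [0.5215, -0.0024, 0.1864]
ee_rot: [3.132, 0.239, -0.001]
force: [0.5, -1.0, 0.7]
width: 0.5
gripper_force: 0.0
```

>>> step_arm:
  steps:
    - [16,30,-10,0,0,0]
    - [16,30,-10,0,0,0]
    - [16,30,-10,0,0,0]
    - [16,31,-10,0,0,0]
    - [0,0,-10,0,0,0]
    - [0,0,0,0,0,0]

```text
clock: 2.27
position: [0.5839, 0.1193, 0.1342]
ee_rot: [-3.131, -0.246, 0.006]
force: [0.3, -1.7, -1.6]
width: 0.502
gripper_force: 0.0
```

```bash
python3 - <<'E'
from h import *
o=observe();print(o['position'],proj('wrist',[.5853,.119,.085]))
snap('wrist','w1.png')
E
```

```text
[0.58388847 0.11928867 0.1341688 ] (np.float64(324.1694288354896), np.float64(262.73915095004463))
```

View pics/w1.png

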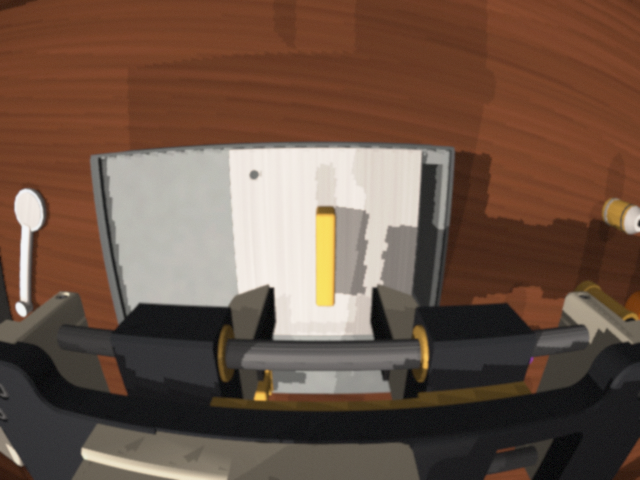

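The bar's top is at (325,258), against a predicted (324,263), so it is well centred. The dark slit at (432,220) shows the cover is a little ajar.

>>> step_arm:
  steps:
    - [0,0,-20,0,0,0]
    - [0,0,-20,0,0,0]
    - [0,0,-15,0,0,0]
    - [0,0,-9,0,0,0]
    - [0,0,0,0,0,0]

```text
clock: 2.73
position: [0.5839, 0.1152, 0.0715]
ee_rot: [3.131, 0.237, -0.004]
force: [-1.5, 0.1, -0.4]
width: 0.499
gripper_force: 0.0
```

>>> step_arm:
  steps:
    - [0,0,0,0,0,0]
    - [0,0,0,0,0,0]
    - [0,0,0,0,0,0]
    - [0,0,0,0,0,0]
    - [0,0,0,0,0,0]
  gripper: 0

```text
clock: 3.15
position: [0.5855, 0.1172, 0.0734]
ee_rot: [-3.132, -0.239, -0.002]
force: [0.1, 0.4, -0.4]
width: 0.19
gripper_force: 0.0
```

>>> step_arm:
  steps:
    - [0,0,0,0,0,0]
    - [0,0,0,0,0,0]
    - [-0.8,5,0,0,0,0]
    - [-1.5,10,0,0,0,0]
    - [-1.6,10,0,0,0,0]
    - [-1.5,10,0,0,0,0]
    - [-1.6,10,0,0,0,0]
    - [-1.5,10,0,0,0,0]
    - [-1.6,10,0,0,0,0]
    - [-1.5,10,0,0,0,0]
    - [-1.6,10,0,0,0,0]
    - [-0.8,5,0,0,0,0]
    - [-0.5,3,0,0,0,0]
    - [-0.5,3,0,0,0,0]
    - [0,0,0,0,0,0]

```text
clock: 4.4
position: [0.5704, 0.2136, 0.0732]
ee_rot: [3.132, 0.24, 0.001]
force: [-0.5, 1.3, 5.3]
width: 0.126
gripper_force: 15.0
```

>>> step_arm:
  steps:
    - [-0.3,2,0,0,0,0]
    - [-0.3,2,0,0,0,0]
    - [0,0,0,0,0,0]

```text
clock: 4.65
position: [0.5701, 0.2151, 0.0732]
ee_rot: [3.13, 0.237, 0.001]
force: [-0.6, -5.9, 8.3]
width: 0.126
gripper_force: 15.0
```

>>> step_arm:
  steps:
    - [-0.3,2,0,0,0,0]
    - [-0.3,2,0,0,0,0]
    - [0,0,0,0,0,0]

```text
clock: 4.9
position: [0.5701, 0.2152, 0.0731]
ee_rot: [3.126, 0.233, -0.0]
force: [-0.7, -16.3, 11.9]
width: 0.127
gripper_force: 15.0
```

>>> step_arm:
  steps:
    - [-0.3,2,0,0,0,0]
    - [-0.3,2,0,0,0,0]
    - [0,0,0,0,0,0]

```text
clock: 5.15
position: [0.5701, 0.2153, 0.073]
ee_rot: [3.121, 0.228, -0.001]
force: [0.4, -24.7, 14.9]
width: 0.128
gripper_force: 15.0
```

At the stop: the cover moved 98 mm and the force rises.

>>> step_arm:
  steps:
    - [0.5,-4,0,0,0,0]
    - [0.5,-4,0,0,0,0]
    - [0,0,0,0,0,0]

```text
clock: 5.4
position: [0.5702, 0.2151, 0.0731]
ee_rot: [3.131, 0.237, 0.001]
force: [1.9, -8.4, 6.3]
width: 0.123
gripper_force: 15.0
```

>>> step_arm:
  steps:
    - [0,0,0,0,0,0]
    - [0,0,0,0,0,0]
    - [0,0,0,0,0,0]
    - [0,0,15,0,0,0]
    - [0,0,25,0,0,0]
    - [0,0,25,0,0,0]
    - [0,0,0,0,0,0]
  gripper: 0.55

```text
clock: 5.98
position: [0.5712, 0.2195, 0.1423]
ee_rot: [-3.129, -0.241, -0.009]
force: [1.4, 1.3, 0.3]
width: 0.541
gripper_force: 0.0
```

>>> step_arm:
  steps:
    - [-6,-25,0,0,0,0]
    - [-6,-25,0,0,0,0]
    - [-6,-25,0,0,0,0]
    - [-6,-25,0,0,0,0]
    - [-6,-25,0,0,0,0]
    - [-6,-25,0,0,0,0]
    - [-6,-25,0,0,0,0]
    - [-6,-25,0,0,0,0]
    - [-6,-25,0,0,0,0]
    - [-6,-25,0,0,0,0]
    - [-6,-25,0,0,0,0]
    - [-6,-25,0,0,0,0]
    - [-6,-25,0,0,0,0]
    - [-6,-25,0,0,0,0]
    - [-6,-25,0,0,0,0]
    - [-6,-25,0,0,0,0]
    - [-6,-25,0,0,0,0]
    - [-6,-25,0,0,0,0]
    - [-6,-25,0,0,0,0]
    - [-6,0,0,0,0,0]

```text
clock: 7.65
position: [0.4485, -0.2628, 0.1373]
ee_rot: [3.131, 0.232, -0.0]
force: [0.1, 0.3, 0.6]
width: 0.548
gripper_force: 0.0
```

```bash
python3 - <<'E'
from h import *
o=observe();print(o['clock'],o['position'],o['ee_rot'],o['width'],[np.round(proj('wrist',p),0) for p in([.4497,-.2593,.044],[.4504,-.3464,.044])])
snap('wrist','w2.png');t=snap('top','top2.png')
cv2.imwrite('pics/w2.png',np.hstack([cv2.resize(cv2.imread('pics/w2.png'),(480,360)),cv2.resize(cv2.imread('pics/top2.png')[150:330,190:340],(300,360))]))
E
```

```text
7.65 [ 0.44852763 -0.26277237  0.13734808] [ 3.13100977e+00  2.31580518e-01 -1.28739418e-04] 0.5477960614899885 [array([318., 240.]), array([435., 256.])]
```

View pics/w2.png

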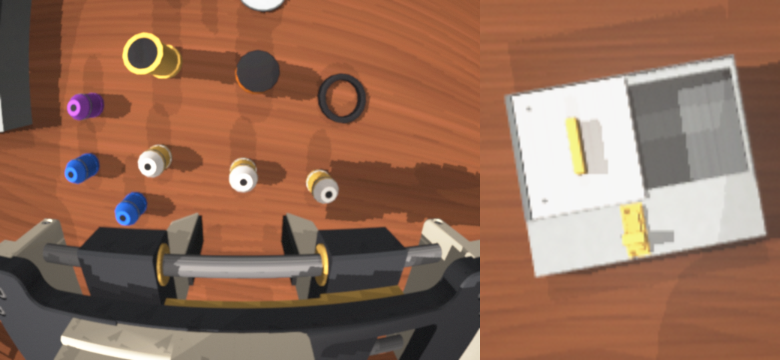

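The cover is open and the well empty. In the wrist view objective B's nose is at full-size pixel (324,233) and C's at (439,260).

```bash
python3 - <<'E'
from h import *
for q in[(324,233),(439,260)]:print(onz('wrist',*q,.044).round(4))
print(observe()['position'])
# refine by white mask hole: dark pixels inside nose
im=cams.get_image('wrist');c=cams.get_calibration('wrist')
for q in[(324,233),(439,260)]:
    x,y=q;g=im[y-12:y+13,x-12:x+13].sum(2).astype(float);yy,xx=np.mgrid[-12:13,-12:13]
    m=(g<250)&(np.hypot(xx,yy)<9);print(m.sum(),onz('wrist',x+xx[m].mean(),y+yy[m].mean(),.044,c).round(4))
K=np.array([onz('top',190+u/2,150+v/2,.056) for u,v in[(148,80),(250,70),(268,172),(168,193)]]);print(K.round(4),K.mean(0))
E
```

```text
[ 0.4551 -0.2577  0.044 ]
[ 0.4475 -0.3459  0.044 ]
[ 0.44829249 -0.25823499  0.13720723]
0 [nan nan nan]
43 [ 0.4491 -0.3489  0.044 ]
[[0.6424 0.1626 0.056 ]
 [0.6507 0.0526 0.056 ]
 [0.5402 0.0357 0.056 ]
 [0.5201 0.1432 0.056 ]] [0.58837362 0.09852201 0.056     ]<stdin>:8: RuntimeWarning: Mean of empty slice.
  ret = ret.dtype.type(ret / rcount)
```

>>> step_arm:
  steps:
    - [1,-0.5,-25,0,0,0]
    - [1,0,-25,0,0,0]
    - [0.5,0,-25,0,0,0]
    - [0,0,-20,0,0,0]
    - [0,0,-18,0,0,0]
    - [0,0,-10,0,0,0]
    - [0,0,-4,0,0,0]
    - [0,0,0,0,0,0]

```text
clock: 8.47
position: [0.452, -0.2572, 0.0102]
ee_rot: [-3.131, -0.242, 0.001]
force: [0.6, 0.4, -0.1]
width: 0.553
gripper_force: 0.0
```

>>> step_arm:
  steps:
    - [0,0,0,0,0,0]
    - [0,0,0,0,0,0]
    - [0,0,0,0,0,0]
    - [0,0,0,0,0,0]
    - [0,0,0,0,0,0]
    - [0,0,0,0,0,0]
  gripper: 0
  force: 15

```text
clock: 8.97
position: [0.4525, -0.259, 0.0116]
ee_rot: [3.131, 0.239, 0.002]
force: [-0.6, -1.4, 6.5]
width: 0.294
gripper_force: 15.0
```

>>> step_arm:
  steps:
    - [0,0,10,0,0,0]
    - [0,0,25,0,0,0]
    - [0,0,30,0,0,0]
    - [0,0,35,0,0,0]
    - [11,24,0,0,0,0]
    - [11,24,0,0,0,0]
    - [11,24,0,0,0,0]
    - [11,24,0,0,0,0]
    - [11,24,0,0,0,0]
    - [11,24,0,0,0,0]
    - [11,24,0,0,0,0]
    - [11,24,0,0,0,0]
    - [11,24,0,0,0,0]
    - [11,24,0,0,0,0]
    - [11,24,0,0,0,0]
    - [11,24,0,0,0,0]
    - [11,24,0,0,0,0]
    - [11,24,0,0,0,0]
    - [10,22,0,0,0,0]
    - [0,0,0,0,0,0]

```text
clock: 10.63
position: [0.6165, 0.1065, 0.1115]
ee_rot: [-3.128, -0.249, -0.002]
force: [-0.3, 1.3, -1.3]
width: 0.297
gripper_force: 15.0
```

>>> step_arm:
  steps:
    - [0,0,0,0,0,0]

```text
clock: 10.72
position: [0.6155, 0.1017, 0.111]
ee_rot: [-3.131, -0.244, 0.001]
force: [0.1, -0.6, -1.4]
width: 0.299
gripper_force: 15.0
```

>>> step_arm:
  steps:
    - [0.5,-2,-20,0,0,0]
    - [0,0,-20,0,0,0]
    - [0,0,-20,0,0,0]
    - [0,0,-16,0,0,0]
    - [0,0,-10,0,0,0]
    - [0,0,-5,0,0,0]
    - [0,0,-2,0,0,0]
    - [0,0,0,0,0,0]
    - [0,0,0,0,0,0]

```text
clock: 11.47
position: [0.6169, 0.0975, 0.0187]
ee_rot: [-3.132, -0.239, -0.002]
force: [0.4, 0.6, -0.6]
width: 0.298
gripper_force: 15.0
```

>>> step_arm:
  steps:
    - [0,0,-1,0,0,0]
    - [0,0,-0.5,0,0,0]
    - [0,0,0,0,0,0]

```text
clock: 11.72
position: [0.6172, 0.0977, 0.0176]
ee_rot: [-3.132, -0.24, -0.003]
force: [-1.3, -0.7, 8.1]
width: 0.296
gripper_force: 15.0
```

>>> step_arm:
  steps:
    - [0,0,0,0,0,0]
    - [0,0,0,0,0,0]
    - [0,0,0,0,0,0]
    - [0,0,5,0,0,0]
    - [0,0,15,0,0,0]
    - [0,0,30,0,0,0]
    - [0,0,35,0,0,0]
    - [0,0,10,0,0,0]
    - [0,0,0,0,0,0]
  gripper: 0.5

```text
clock: 12.47
position: [0.6187, 0.0983, 0.1152]
ee_rot: [-3.131, -0.239, -0.01]
force: [-0.7, 0.2, 0.5]
width: 0.501
gripper_force: 0.0
```

>>> step_arm:
  steps:
    - [-9,-24,2,0,0,0]
    - [-9,-24,2,0,0,0]
    - [-9,-24,2,0,0,0]
    - [-9,-24,2,0,0,0]
    - [-9,-24,2,0,0,0]
    - [-9,-24,2,0,0,0]
    - [-9,-24,2,0,0,0]
    - [-9,-24,2,0,0,0]
    - [-9,-24,2,0,0,0]
    - [-9,-24,2,0,0,0]
    - [-9,-24,0,0,0,0]
    - [-9,-24,0,0,0,0]
    - [-9,-24,0,0,0,0]
    - [-9,-24,0,0,0,0]
    - [-9,-24,0,0,0,0]
    - [-9,-24,0,0,0,0]
    - [-9,-24,0,0,0,0]
    - [-9,-24,0,0,0,0]
    - [-4,-14,0,0,0,0]
    - [0,0,0,0,0,0]
  gripper: 0.55

```text
clock: 14.13
position: [0.4477, -0.3524, 0.1303]
ee_rot: [3.132, 0.231, -0.003]
force: [0.5, -0.2, -0.4]
width: 0.552
gripper_force: 0.0
```

```bash
python3 - <<'E'
from h import *
print(observe()['position']);im=snap('wrist','w3.png');c=cams.get_calibration('wrist')
u,v=proj('wrist',[.450,-.347,.044],c);print(u,v,observe()['position'])
t=snap('top','top3.png')
x,y=int(u),int(v)
a=cv2.resize(cv2.imread('pics/w3.png')[y-40:y+40,x-40:x+40],(400,400),interpolation=cv2.INTER_CUBIC)
b=cv2.resize(cv2.imread('pics/top3.png')[170:290,200:320],(400,400),interpolation=cv2.INTER_CUBIC)
cv2.imwrite('pics/c3.png',np.hstack([a,b]))
E
```

```text
[ 0.44773777 -0.35239697  0.13026021]
319.1893493741799 243.06957330294878 [ 0.44884502 -0.34998971  0.13031239]
```

View pics/c3.png

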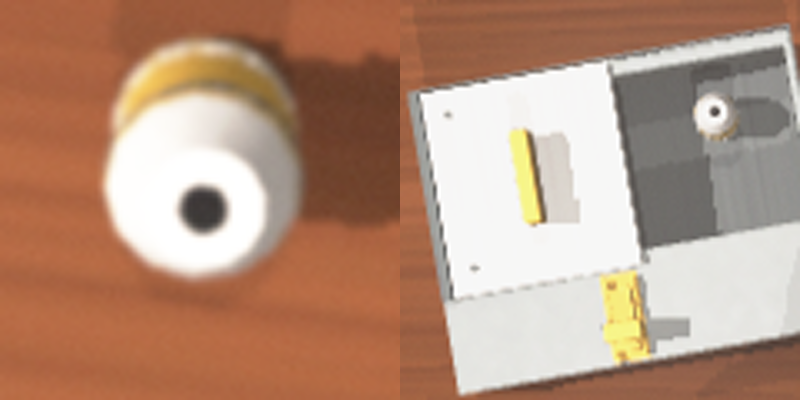

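B stands upright in the well, its nose at crop (714,112). C's nose sits where predicted, at crop (203,210).

>>> step_arm:
  steps:
    - [0.5,1.5,-25,0,0,0]
    - [0,0,-25,0,0,0]
    - [0,0,-25,0,0,0]
    - [0,0,-20,0,0,0]
    - [0,0,-14,0,0,0]
    - [0,0,-7,0,0,0]
    - [0,0,-4,0,0,0]
    - [0,0,0,0,0,0]

```text
clock: 14.9
position: [0.451, -0.3458, 0.0108]
ee_rot: [-3.131, -0.241, 0.001]
force: [-1.3, 0.1, 0.8]
width: 0.55
gripper_force: 0.0
```

>>> step_arm:
  steps:
    - [0,0,0,0,0,0]
    - [0,0,0,0,0,0]
    - [0,0,0,0,0,0]
    - [0,0,0,0,0,0]
    - [0,0,0,0,0,0]
    - [0,0,0,0,0,0]
  gripper: 0

```text
clock: 15.4
position: [0.4513, -0.3474, 0.012]
ee_rot: [3.131, 0.239, 0.002]
force: [-0.9, 0.3, 7.2]
width: 0.299
gripper_force: 15.0
```

>>> step_arm:
  steps:
    - [0,0,10,0,0,0]
    - [0,0,25,0,0,0]
    - [0,0,30,0,0,0]
    - [0,0,35,0,0,0]
    - [7,27,0,0,0,0]
    - [7,27,0,0,0,0]
    - [7,27,0,0,0,0]
    - [7,27,0,0,0,0]
    - [7,27,0,0,0,0]
    - [7,27,0,0,0,0]
    - [7,27,0,0,0,0]
    - [7,27,0,0,0,0]
    - [7,27,0,0,0,0]
    - [7,27,0,0,0,0]
    - [7,27,0,0,0,0]
    - [7,27,0,0,0,0]
    - [7,27,0,0,0,0]
    - [7,27,0,0,0,0]
    - [6,27,0,0,0,0]
    - [6,33,0,0,0,0]

```text
clock: 17.07
position: [0.5608, 0.091, 0.1117]
ee_rot: [3.132, 0.237, -0.001]
force: [1.8, -0.6, -0.1]
width: 0.296
gripper_force: 15.0
```

>>> step_arm:
  steps:
    - [0,0,0,0,0,0]
    - [0,0,0,0,0,0]

```text
clock: 17.23
position: [0.5605, 0.0938, 0.1117]
ee_rot: [-3.131, -0.246, -0.0]
force: [-0.1, -0.7, -2.1]
width: 0.299
gripper_force: 15.0
```

>>> step_arm:
  steps:
    - [0,-1,-20,0,0,0]
    - [0,0,-20,0,0,0]
    - [0,0,-20,0,0,0]
    - [0,0,-16,0,0,0]
    - [0,0,-10,0,0,0]
    - [0,0,-5,0,0,0]
    - [0,0,-2,0,0,0]
    - [0,0,-1,0,0,0]
    - [0,0,-0.5,0,0,0]
    - [0,0,0,0,0,0]

```text
clock: 18.07
position: [0.5607, 0.0893, 0.018]
ee_rot: [3.132, 0.238, 0.0]
force: [-1.6, -0.2, 0.6]
width: 0.294
gripper_force: 15.0
```

>>> step_arm:
  steps:
    - [0,0,0,0,0,0]
    - [0,0,0,0,0,0]
    - [0,0,0,0,0,0]
    - [0,0,5,0,0,0]
    - [0,0,15,0,0,0]
    - [0,0,30,0,0,0]
    - [0,0,30,0,0,0]
    - [0,0,30,0,0,0]
    - [0,0,0,0,0,0]
  gripper: 0.5

```text
clock: 18.82
position: [0.5642, 0.0913, 0.1329]
ee_rot: [-3.131, -0.24, -0.014]
force: [1.3, 0.6, 0.7]
width: 0.504
gripper_force: 0.0
```

>>> step_arm:
  steps:
    - [1,20,0,0,0,0]
    - [1,20,0,0,0,0]
    - [1,20,0,0,0,0]
    - [1,20,0,0,0,0]
    - [1,20,0,0,0,0]
    - [2,20,0,0,0,0]
    - [2,2,0,0,0,0]
    - [0,0,0,0,0,0]
    - [0,0,0,0,0,0]

```text
clock: 19.57
position: [0.5699, 0.2114, 0.1267]
ee_rot: [3.132, 0.239, -0.0]
force: [0.1, 0.2, -0.2]
width: 0.503
gripper_force: 0.0
```

```bash
python3 - <<'E'
from h import *
o=observe();print(o['clock'],o['position'])
snap('scene','s4.png');snap('wrist','w4.png')
a=cv2.resize(cv2.imread('pics/s4.png')[200:350,260:460],(440,330));b=cv2.resize(cv2.imread('pics/w4.png'),(360,330))
cv2.imwrite('pics/c4.png',np.hstack([a,b]))
E
```

```text
19.5667 [0.56994585 0.21139103 0.12670535]
```

View pics/c4.png

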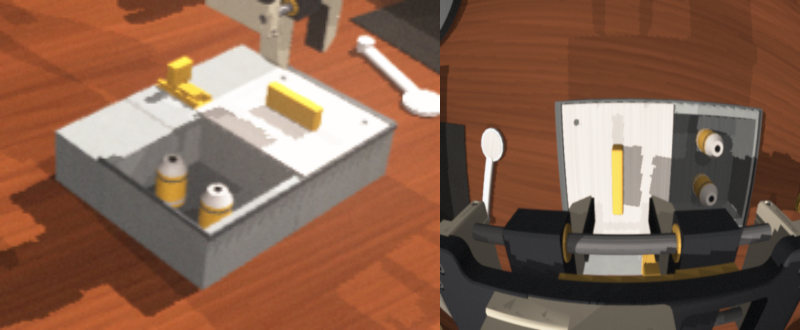

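Both stand upright in the well, at crop (172,180) and (217,205). Now to shut the cover.

>>> step_arm:
  steps:
    - [0,2,-20,0,0,0]
    - [0,0,-20,0,0,0]
    - [0,0,-10,0,0,0]
    - [0,0,-4,0,0,0]
    - [0,0,0,0,0,0]

```text
clock: 20.08
position: [0.5694, 0.2131, 0.072]
ee_rot: [3.132, 0.238, -0.003]
force: [-0.0, 0.6, -0.5]
width: 0.501
gripper_force: 0.0
```

>>> step_arm:
  steps:
    - [0,0,0,0,0,0]
    - [0,0,0,0,0,0]
    - [0,0,0,0,0,0]
    - [0,0,0,0,0,0]
    - [0,0,0,0,0,0]
    - [0,0,0,0,0,0]
    - [0,0,0,0,0,0]
    - [0,0,0,0,0,0]
  gripper: 0

```text
clock: 20.75
position: [0.57, 0.2144, 0.0731]
ee_rot: [-3.132, -0.24, -0.001]
force: [-0.5, 0.5, 4.0]
width: 0.128
gripper_force: 15.0
```

>>> step_arm:
  steps:
    - [0.8,-5,0,0,0,0]
    - [1.5,-10,0,0,0,0]
    - [1.6,-10,0,0,0,0]
    - [1.5,-10,0,0,0,0]
    - [1.6,-10,0,0,0,0]
    - [1.5,-10,0,0,0,0]
    - [1.6,-10,0,0,0,0]
    - [1.5,-10,0,0,0,0]
    - [1.6,-10,0,0,0,0]
    - [1.5,-10,0,0,0,0]
    - [1.6,-10,0,0,0,0]
    - [0.8,-5,0,0,0,0]
    - [0.5,-3,0,0,0,0]
    - [0.5,-3,0,0,0,0]
    - [0,0,0,0,0,0]

```text
clock: 22.0
position: [0.5881, 0.0984, 0.0731]
ee_rot: [-3.131, -0.239, -0.001]
force: [-0.1, 6.0, 5.9]
width: 0.133
gripper_force: 15.0
```

>>> step_arm:
  steps:
    - [0.3,-2,0,0,0,0]
    - [0.3,-2,0,0,0,0]
    - [0,0,0,0,0,0]

```text
clock: 22.25
position: [0.5881, 0.0983, 0.0731]
ee_rot: [-3.127, -0.244, -0.001]
force: [-1.7, 15.0, 3.4]
width: 0.132
gripper_force: 15.0
```

>>> step_arm:
  steps:
    - [-0.5,3,0,0,0,0]
    - [0,2,0,0,0,0]
    - [0,0,0,0,0,0]

```text
clock: 22.5
position: [0.5881, 0.0984, 0.0731]
ee_rot: [3.132, 0.239, 0.0]
force: [-0.6, 3.4, 7.1]
width: 0.129
gripper_force: 15.0
```

>>> step_arm:
  steps:
    - [0,0,0,0,0,0]
    - [0,0,0,0,0,0]
    - [0,0,0,0,0,0]
    - [0,0,15,0,0,0]
    - [0,0,25,0,0,0]
    - [0,0,20,0,0,0]
    - [0,0,0,0,0,0]
  gripper: 0.5

```text
clock: 23.08
position: [0.5901, 0.099, 0.1363]
ee_rot: [-3.132, -0.238, -0.008]
force: [1.8, 0.5, 0.6]
width: 0.497
gripper_force: 0.0
```

>>> step_arm:
  steps:
    - [-20,6,0,0,0,0]
    - [-20,6,0,0,0,0]
    - [-20,6,0,0,0,0]
    - [-20,6,0,0,0,0]
    - [-20,6,0,0,0,0]
    - [-20,6,0,0,0,0]
    - [-20,6,0,0,0,0]
    - [-21,6,0,0,0,0]
    - [0,0,0,0,0,0]
    - [0,0,0,0,0,0]
  gripper: 0

```text
clock: 23.92
position: [0.4262, 0.1467, 0.1325]
ee_rot: [3.132, 0.241, -0.001]
force: [0.3, -1.1, 0.6]
width: 0.002
gripper_force: 0.0
```

```bash
python3 - <<'E'
from h import *
o=observe();print(o['clock'],o['position'],o['width'])
snap('wrist','w5.png');c=cams.get_calibration('wrist')
for p in([.5881,.0983,.085],[.474,.154,.087]):print(proj('wrist',p,c))
E
```

```text
23.9167 [0.42617447 0.14670596 0.13248966] 0.0024976508700746075
(np.float64(450.8898601273502), np.float64(12.634849512709934))
(np.float64(322.9705772380598), np.float64(187.69348919965884))
```

View pics/w5.png

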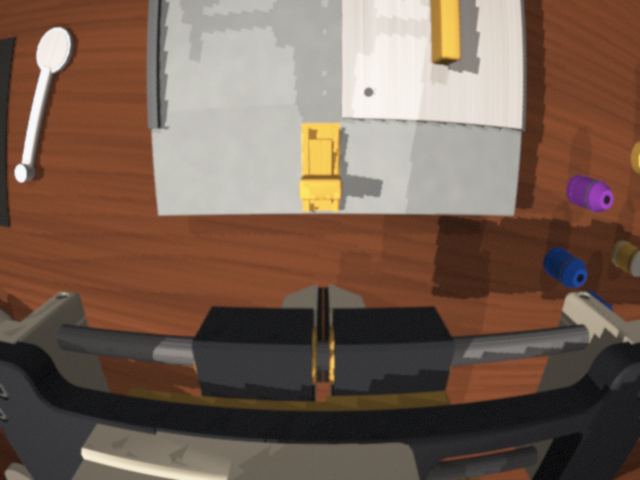

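The cover is shut. The paddle is at (320,188), straight ahead of the closed fingers at (322,290). I'll lower and push.

>>> step_arm:
  steps:
    - [0,0,-20,0,0,0]
    - [0,0,-20,0,0,0]
    - [0,0,-14,0,0,0]
    - [0,0,-5,0,0,0]
    - [0,0,0,0,0,0]
    - [0,0,0,0,0,0]

```text
clock: 24.47
position: [0.4276, 0.1469, 0.0738]
ee_rot: [3.132, 0.239, -0.0]
force: [1.2, -0.6, 0.6]
width: 0.003
gripper_force: 0.0
```

>>> step_arm:
  steps:
    - [5,0.8,0,0,0,0]
    - [7,1.1,0,0,0,0]
    - [7,1.1,0,0,0,0]
    - [6,0.9,0,0,0,0]
    - [5,0.8,0,0,0,0]
    - [5,0.8,0,0,0,0]
    - [5,0.8,0,0,0,0]
    - [5,0.8,0,0,0,0]
    - [4,0.6,0,0,0,0]
    - [4,0.6,0,0,0,0]
    - [0,0,0,0,0,0]

```text
clock: 25.38
position: [0.4809, 0.1555, 0.0737]
ee_rot: [-3.132, -0.239, -0.001]
force: [0.5, -0.1, 0.0]
width: 0.003
gripper_force: 0.0
```

>>> step_arm:
  steps:
    - [3,0.5,0,0,0,0]
    - [3,0.5,0,0,0,0]
    - [0,0,0,0,0,0]

```text
clock: 25.63
position: [0.4865, 0.1565, 0.0737]
ee_rot: [-3.132, -0.24, -0.0]
force: [-0.2, -0.1, -0.8]
width: 0.009
gripper_force: 0.2
```

>>> step_arm:
  steps:
    - [3,0.5,0,0,0,0]
    - [2,0.3,0,0,0,0]
    - [0,0,0,0,0,0]

```text
clock: 25.88
position: [0.4888, 0.1568, 0.0734]
ee_rot: [3.131, 0.24, -0.007]
force: [-9.8, -1.7, 7.4]
width: 0.005
gripper_force: 5.1
```

>>> step_arm:
  steps:
    - [2,0.3,0,0,0,0]
    - [2,0.3,0,0,0,0]
    - [0,0,0,0,0,0]

```text
clock: 26.13
position: [0.489, 0.1567, 0.0729]
ee_rot: [3.129, 0.242, -0.017]
force: [-22.1, -2.6, 17.1]
width: 0.006
gripper_force: 11.4
```

>>> step_arm:
  steps:
    - [2,0.3,0,0,0,0]
    - [2,0.3,0,0,0,0]
    - [0,0,0,0,0,0]

```text
clock: 26.38
position: [0.4893, 0.1567, 0.0725]
ee_rot: [3.127, 0.243, -0.027]
force: [-34.0, -4.7, 28.2]
width: 0.005
gripper_force: 17.7
```

At the latch stop. I'll back off, lift clear and check.

>>> step_arm:
  steps:
    - [-10,-1.5,0,0,0,0]
    - [-15,-2,0,0,0,0]
    - [-15,-2,5,0,0,0]
    - [-20,-3,20,0,0,0]
    - [-10,-5,30,0,0,0]
    - [0,0,30,0,0,0]
    - [0,-30,20,0,0,0]
    - [0,-30,0,0,0,0]
    - [0,-30,0,0,0,0]
    - [0,-30,0,0,0,0]
    - [0,-30,0,0,0,0]
    - [0,0,0,0,0,0]
    - [0,0,0,0,0,0]
    - [0,0,0,0,0,0]

```text
clock: 27.55
position: [0.4296, -0.0047, 0.179]
ee_rot: [-3.132, -0.239, -0.002]
force: [0.0, 0.7, -0.1]
width: 0.002
gripper_force: 0.0
```

```bash
python3 - <<'E'
from h import *
o=observe();print(o['clock'],o['position'])
snap('top','t6.png')
cv2.imwrite('pics/c6.png',cv2.resize(cv2.imread('pics/t6.png')[165:320,195:525],None,fx=2.4,fy=2.4,interpolation=cv2.INTER_CUBIC))
E
```

```text
27.55 [ 0.42962873 -0.00465942  0.17903558]
```

View pics/c6.png

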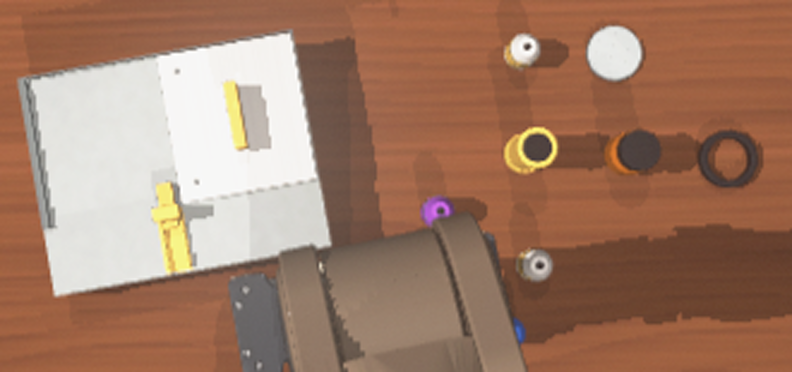

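The cover is shut, with its bar at (236,115). The latch nose lies behind the cover at (165,190), and the bench is otherwise unchanged.

```bash
python3 -c "
from cell import job;print(job.sign_off())"
```

```text
the job is handed in; nothing more can be done
None
```

The job is handed in at about 28 s of the 72 s allowed: two objectives were placed upright in the well, the cover is shut on its stop and the latch was pushed to its end stop; no verdict came back.

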